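# Fit the guide rod of a bonding press

## Robot

A 6-joint arm with a two-finger parallel gripper is mounted at the origin on the work surface. World frame = base frame: x ahead of the robot, y to its left, z up, the work surface at z = 0. Lengths are in mm, angles in rad, forces in N, time in s.
With the tool pointing down it reaches from about 325 to 875 mm from the base axis. Payload 4.4 kg.
Tool frame: the origin (TCP) lies on the centre line of the jaws, within the pads' length; the fingertips stand ahead of it and the grasp point (between the pads) lies 6 mm ahead of it (ctrl.tcp_to_tips is the z of the fingertips in the tool frame, in mm); z points along the fingers, y is the direction in which the jaws open and shut (so a half turn about z gives the same grasp; the last joint's range is limited). The gripper opens to 85 mm and grips with 20 to 120 N. Pads are 22 mm wide; open, the fingers measure 114 mm over their backs; the gripper's body (76 mm by 85 mm) begins 54 mm behind the grasp point. The pads swing forward as they close: fully open they stand 13 mm farther back than shut.
Start: joints at [1.077, 0.207, 1.542, -0, 1.393, -0.15], TCP at [193.282, 541.544, 256.282] pointing down, gripper open.
Joint ranges: [-2.73, 2.73], [-0.86, 2.22], [0.23, 2.46], [-1.11, 4.25], [0.08, 2.63], [-2.82, 2.82]. Speed limits (rad/s): [2.79, 2.79, 3.14, 3.14, 3.14, 3.14].

## Interface

Orientations are given as a 3x3 rotation matrix whose columns are the frame's x, y, z axes.
In Python, from plant import ctrl, sensors, optics gives the robot as it stands. Calls block until the motion is done:
- ctrl.move_ptp(position, orientation): joint-space move of the TCP to a pose.
- ctrl.move_l(position, rot=None, vel=150, threshold=None): straight line of the TCP; rot=None keeps the orientation; vel is the mean speed in mm/s. With threshold (N) it stops when the force on the tool has changed by that much, and returns True; else False.
- ctrl.set_joints(angles): joint-space move.
- ctrl.gripper_to(opening, force=None): finger opening in mm; force is the grip in N (None keeps the last); returns when the fingers have stopped.
- ctrl.hold(seconds).
- ctrl.solve_ik(position, orientation): joint angles nearest the present ones, or None.
- sensors.read_state(): the state.
- optics.grab_frame(name): name is "scene" or "top" or "wrist"; returns (picture, depth): 384x512x3 uint8, red, green, blue; 384x512 float32, mm along the optical axis (not along the pixel's ray), 0 where there is no reading.
- optics.camera_params(name): a dict with "mtx" (3x3 intrinsics, pixels), "R" (3x3) and "t" (3): a world point X has camera coordinates R X + t; the wrist camera has in their place "T_tool_cam" (4x4, takes a point from camera to tool coordinates, whose origin is the TCP and whose axes are the flange's). Camera axes: x right, y down, z forward; pixel columns grow to the right and rows downward; lengths in mm; the calibration is good to about 2 mm. A picture is of the moment at which its call begins: read the wrist's pose just before it. camera_params takes no time and is no camera call.
A pose or a line that the arm cannot do raises ctrl.MotionError and nothing moves.
- ctrl.finish_job(): hands the job in, once; it reports no verdict.
The state is a dict: "t": time; "q": joint angles; "qvel": joint speeds; "tau": joint torques, N m; "eef_pos": TCP position; "eef_rot": TCP orientation; "force": force on the tool from outside, world axes, zero at the start; "wrist_torque": the same for the moment, N m; "grip_width": finger opening in mm.
Only numpy, scipy, OpenCV 4.12 (cv2) and the standard library are available. Lean on these libraries where they do the work, as an engineer would, in place of code of your own. Each camera call takes 0.05 s, during which the arm holds its last target.

## Task

Lift the red dust cap off the upper bushing of the small bonding press and set it down, open end down, inside the steel parts tray. Then lift the black-headed guide rod out of the rod stand, thread it gently down through the upper bushing and on through the lower one, and finish while still holding it there in the gripper: upright through both bushings, its thin threaded end showing below the lower arm so that the pressing tip can be screwed on, and clear of the stage table underneath. Leave the handset, the tweezers, the bottle and the green-handled nut driver where they are, and drop nothing.

Things in the scene. Friction and masses are not known exactly. Their poses are not given: they have to be found in the camera images.
- press: the bonding press, fixed: base plate 150 x 190 mm, XY stage, grey column and two aluminium arms one above the other, each with an upright bronze bushing. Origin on the bushings' axis at bench level, z up along it; column 80 mm to -y, arms 60 mm wide, to 40 mm on +y; micrometers to 105 mm on +x and +y. Heights: stage top 40, lower arm 82 to 102, upper arm 134 to 154, column 154, its screws 159 mm
- upper_bushing (a point): centre of the upper bushing's mouth, on the top of its bronze rim (rim 25 mm outside diameter, standing 10 mm above the upper arm; bore 14.5 mm straight down through rim and arm, 30 mm long)
- lower_bushing (a point): centre of the lower bushing's mouth, 58 mm straight below the upper mouth (rim 25 mm diameter, 4 mm above the lower arm; bore 14.5 mm, 24 mm long, open below, its lower end 42 mm above the stage table)
- stage_table (a point): centre of the stage table's flat top, on the bushing axis, 124 mm below the upper mouth
- cap: the red dust cap, a loose plastic cup turned open end down over the upper bushing's rim and resting on the upper arm: 34 mm outside diameter, 28 mm high, wall 2.5 mm, top 4 mm thick, about 20 g, 2 mm of play all round the rim. Origin at the centre of its open lower end, z up through the closed top
- cap_center (a point): centre of the dust cap, half-way up (14 mm above its lower end, 14 mm below its top)
- tray_in (a point): centre of the inner floor of the steel parts tray (fixed; inside 94 x 124 mm, long side along y, walls 3 mm thick, rim 20 mm above the bench, floor 3 mm)
- stand: the rod stand, a fixed light grey block on a thin dark foot, 50 x 120 x 50 mm with two upright holes 13.5 mm wide and 42 mm deep, 35 mm either side of its centre along its y axis; the guide rod stands in one and the nut driver in the other, in either order. Origin at the centre of its underside
- rod: the guide rod, loose, standing head up in the stand: 150 mm long in all, about 140 g. From its lower end: threaded stud 6 mm diameter and 6 mm long, a taper widening from 7 to 12 mm over the next 8 mm, a bright steel shank 12 mm diameter up to 126 mm, then a ribbed black head 22 mm diameter and 24 mm high. Origin at the lower end, z up through the head
- rod_head (a point): centre of the rod's black head, the place to grip it, 138 mm above the rod's lower end and 12 mm below its top
- rod_foot (a point): lower end of the rod (end face of the stud), on its axis; z points up along the rod towards the head
- nut_driver_center (a point): the nut driver, loose, standing in the other hole of the stand, to be left alone: steel shank 12 mm diameter, green handle up to 27 mm diameter, 134 mm long; point half-way up
- handset_center (a point): an opened dark handset, loose, lying flat, 150 x 74 x 8 mm, to be left alone; centre
- tweezers_center (a point): steel tweezers, loose, lying on the bench, 120 mm long, 12 mm wide and 9 mm high, to be left alone; centre
- bottle_center (a point): a small closed pale plastic bottle, loose, 42 mm diameter, 85 mm high, to be left alone; half-way up
Not all that is in view belongs to the job. There is more than one size of the part that bears tray_in; the job needs the smaller.

How it is judged (in metres and radians):
On the way, in this order (a step that is already met when the one before it is completed fails the run):
1. the dust cap is lifted off the upper bushing in the gripper (z of cap_center in the frame of press above 0.185 m and contact force between the fingers and cap above 0.2 N), for 0.1 s.
2. the dust cap stands open end down inside the tray, let go and at rest (x of cap_center in the frame of tray_in between -0.045 and 0.045 m and y of cap_center in the frame of tray_in between -0.06 and 0.06 m and z of cap_center in the frame of tray_in below 0.022 m and angle between cap_center's own z axis and vertical below 0.25 rad and linear speed of cap below 0.03 m/s and contact force between the fingers and cap below 0.05 N), for 0.2 s.
3. the rod's lower end has entered the upper bushing, the rod upright on the axis (x of rod_foot in the frame of press between -0.006 and 0.006 m and y of rod_foot in the frame of press between -0.006 and 0.006 m and angle between the z axis of rod_foot and the z axis of press, either way round below 0.08 rad and angle between rod_foot's own z axis and vertical below 0.3 rad and z of rod_foot in the frame of press below 0.152 m), for 0.05 s.
4. the rod, held, passes through both bushings and its end is out below the lower arm (x of rod_foot in the frame of press between -0.006 and 0.006 m and y of rod_foot in the frame of press between -0.006 and 0.006 m and angle between the z axis of rod_foot and the z axis of press, either way round below 0.08 rad and angle between rod_foot's own z axis and vertical below 0.3 rad and z of rod_foot in the frame of press between 0.044 and 0.079 m and contact force between the fingers and rod above 1 N), for 0.2 s.
At the end, for the whole second after the job is handed in: Rod gripped (over 1 N), still, upright within 0.08 rad, lower end within 6 mm of the axis, 3 mm or more below the lower arm and 4 mm or more above the stage table; cap in the tray, open end down, let go and at rest; other things moved under 20 mm (all of step 2 and all of step 4 and linear speed of rod below 0.02 m/s); the arm keeps its last pose, push and grip.
It fails at once if the handset, the tweezers, the bottle or the nut driver is moved by more than 20 mm (distance of any of handset_center, tweezers_center, bottle_center, nut_driver_center from where it was at the start of the episode above 0.02 m).
It fails at once if the dust cap is dropped (faster than 0.6 m/s out of the fingers) (linear speed of cap above 0.6 m/s and contact force between the fingers and cap below 0.05 N).
It fails at once if the guide rod is dropped (faster than 0.6 m/s out of the fingers) (linear speed of rod above 0.6 m/s and contact force between the fingers and rod below 0.05 N).
It fails at once if the rod is forced against the press (more than 45 N) (contact force between rod and press above 45 N).
It also fails if it takes over 67 s, if anything falls off the work surface, if the arm or the gripper's body presses on something with over 40 N, if the wrist force passes 120 N, or if a joint passes its speed limit or range.

## Working session

There is one attempt and no reset: what is moved stays moved. The work goes in short steps, each a Python script; the robot and the scene stay as the last script left them, time stands still between calls to the robot, and variables do not carry over. Pictures are saved under pics/ and viewed, and the job is handed in when it is done.

```bash
ls; mkdir -p pics; cat > h.py <<'E'
from plant import ctrl, sensors, optics
import numpy as np, cv2
def save(n,im): cv2.imwrite('pics/'+n+'.png',im[:,:,::-1])
def cam(n):
    p=optics.camera_params(n)
    if 'T_tool_cam' in p:
        s=sensors.read_state();T=np.eye(4);T[:3,:3]=s['eef_rot'];T[:3,3]=s['eef_pos']
        W=T@np.array(p['T_tool_cam']);return np.array(p['mtx']),W[:3,:3],W[:3,3]
    R=np.array(p['R']);t=np.array(p['t']).ravel();return np.array(p['mtx']),R.T,-R.T@t
def ray(c,u,v):
    K,R,o=c;d=R@np.linalg.inv(K)@np.array([u,v,1.]);return o,d
def onz(c,u,v,z):
    o,d=ray(c,u,v);return o+d*(z-o[2])/d[2]
def pt(c,u,v,dep):
    o,d=ray(c,u,v);return o+d*dep
def cloud(c,dep):
    K,R,o=c;v,u=np.mgrid[0:dep.shape[0],0:dep.shape[1]]
    P=np.stack([u,v,np.ones_like(u)],-1)@np.linalg.inv(K).T
    return (P*dep[...,None])@R.T+o
E
python3 - <<'E'
from h import *
for n in ['scene','top','wrist']:
    c=cam(n);im,d=optics.grab_frame(n);save(n+'0',im);np.savez('pics/'+n+'0.npz',im=im,d=d,K=c[0],R=c[1],o=c[2]);print(n,c[2].round(),c[1][:,2].round(2))
print(sensors.read_state()['t'],ctrl.tcp_to_tips)
E
```

```text
pics
scene [1198. -804.  835.] [-0.55  0.62 -0.56]
top [ 263.  -10. 1271.] [ 0.17  0.02 -0.98]
wrist [130. 564. 373.] [ 0.24 -0.09 -0.97]
0.15 25.0
```

View pics/scene0.png

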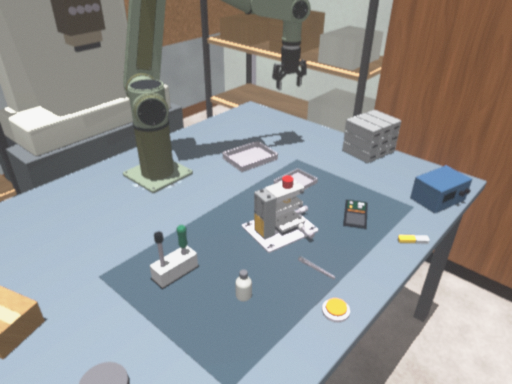

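View pics/top0.png

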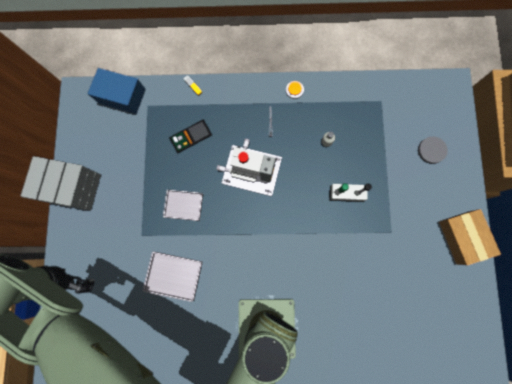

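View pics/wrist0.png

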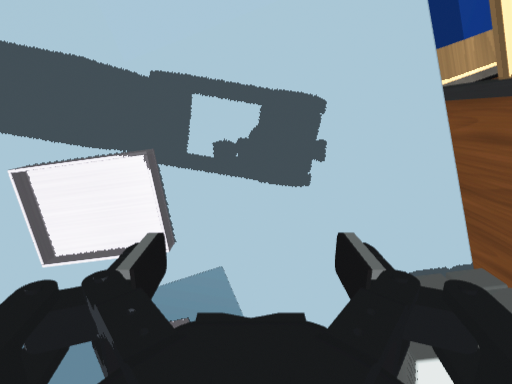

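The overview shows what could be confused:
- **Cap:** the red cap is at top (243,157) / scene (288,181). It is the only red cylinder. The orange dish at (295,90) is not it.
- **Trays:** the small one is at top (183,205) and the large one at (173,277). I choose the small one and will check its size.
- **Rods:** the black head is at top (366,187) / scene (159,238) and the green driver at (343,187) / scene (182,230). I choose black.

Next I check these in a close crop and measure them.

```bash
python3 - <<'E'
import numpy as np,cv2
from h import save,cloud,onz,pt
D={n:np.load(f'pics/{n}0.npz') for n in['top','scene']}
T=D['top'];ct=(T['K'],T['R'],T['o']);im=T['im'];S=D['scene'];cs=(S['K'],S['R'],S['o'])
a=cv2.resize(im[120:230,140:290],None,fx=4,fy=4,interpolation=cv2.INTER_CUBIC)
save('topcropA',a)
b=np.hstack([cv2.resize(im[160:215,315:385],None,fx=5,fy=5,interpolation=2),cv2.resize(S['im'][225:280,140:210],None,fx=5,fy=5,interpolation=2)]);save('topcropB',b)
save('scenecrop',cv2.resize(S['im'][165:250,230:330],None,fx=6,fy=6,interpolation=2))
def red(im):
    h=cv2.cvtColor(im,cv2.COLOR_RGB2HSV);return ((h[...,0]<8)|(h[...,0]>172))&(h[...,1]>150)&(h[...,2]>80)
for n,c in(('top',ct),('scene',cs)):
    X=D[n];m=red(X['im'])
    nn,l,st,ce=cv2.connectedComponentsWithStats(m.astype(np.uint8))
    P=cloud(c,X['d'])
    for i in range(1,nn):
        if st[i,4]>8:
            q=P[l==i];print(n,ce[i].round(1),st[i],np.median(q,0).round(),q[:,2].max().round())
P=cloud(ct,T['d'])
print('bench z',P[250,250],P[300,350])
# tray: high-brightness pixels
for nm,(u0,u1,v0,v1) in dict(small=(155,210,180,230),big=(135,210,240,310)).items():
    sub=im[v0:v1,u0:u1].min(2)>150
    nn,l,st,ce=cv2.connectedComponentsWithStats(sub.astype(np.uint8));i=1+np.argmax(st[1:,4])
    ys,xs=np.nonzero(l==i);pw=np.array([onz(ct,u+u0,v+v0,3)[:2] for u,v in zip(xs,ys)],np.float32)
    print(nm,cv2.minAreaRect(pw),pw.mean(0))
# press plate
sub=im[130:205,210:290].min(2)>150
nn,l,st,ce=cv2.connectedComponentsWithStats(sub.astype(np.uint8));i=1+np.argmax(st[1:,4])
for u,v in((243,157),(366,187),(343,187)):print(u,v,P[v,u].round())
E
```

```text
top [243.  156.9] [239 152   9  11  71] [558.  67. 183.] 187.0
scene [287.1 178.9] [283 176   9   7  47] [563.  63. 182.] 184.0
bench z [263.92077866  56.02048963  -1.16940127] [  89.04416467 -290.14214469    0.32204634]
small ((430.3270568847656, 303.40521240234375), (133.44436645507812, 102.3540267944336), 83.82794189453125) [428.68985 299.53912]
big ((176.25259399414062, 334.46929931640625), (182.58639526367188, 140.09532165527344), 77.81919860839844) [178.61807 326.60498]
243 157 [557.  67. 185.]
366 187 [ 459. -326.  157.]
343 187 [ 462. -256.  142.]
```

View pics/topcropA.png

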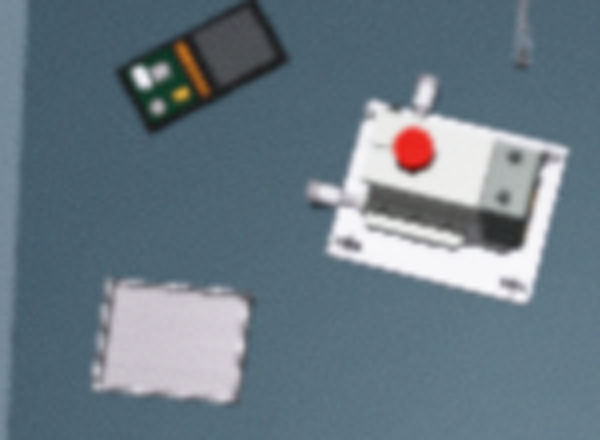

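View pics/topcropB.png

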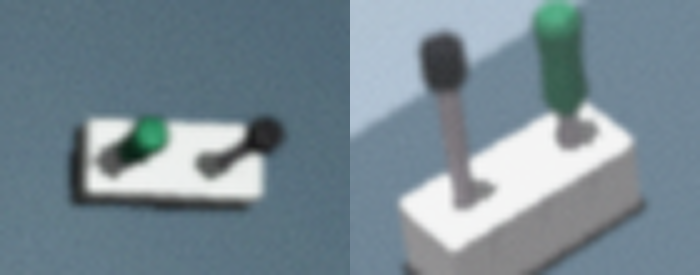

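View pics/scenecrop.png

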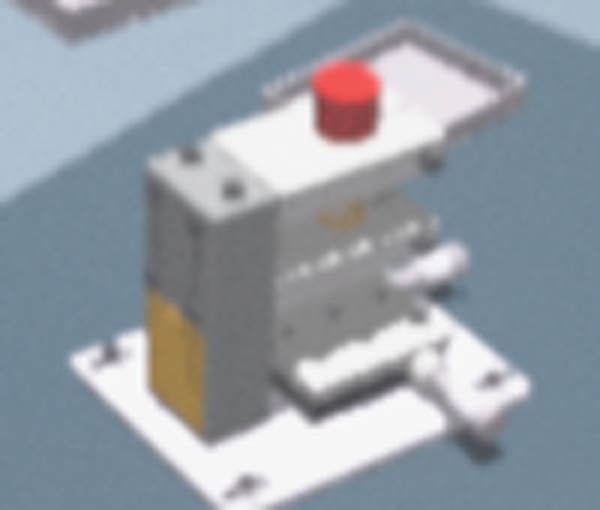

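The crops confirm the choices. The red cap is on the press, with the column to its right. The smaller tray measures about 100x130 mm outside. The black-headed rod is at the -y end of the stand and the green driver at the +y end. Next I take a close wrist view of the cap.

```bash
cat >> h.py <<'E'
def Rdown(yx,yy):
    y=np.array([yx,yy,0.]);y/=np.linalg.norm(y);z=np.array([0,0,-1.]);return np.stack([np.cross(y,z),y,z],1)
def shot(n,name='wrist'):
    c=cam(name);im,d=optics.grab_frame(name);save(n,im);np.savez('pics/'+n+'.npz',im=im,d=d,K=c[0],R=c[1],o=c[2]);return c,im,d
def st(): 
    s=sensors.read_state();print('t',round(s['t'],2),'pos',np.round(s['eef_pos'],1),'F',np.round(s['force'],1),'w',round(s['grip_width'],1));return s
E
python3 - <<'E'
from h import *
s=st();print(np.array(s['eef_rot']).round(2))
ya=-0.247
for sg in(1,-1):
    R=Rdown(sg*np.cos(ya),sg*np.sin(ya))
    q=ctrl.solve_ik([560,65,290],R);print(sg,q)
    for p,yy in(([459,-326,200],(1,-0.0)),([430,303,150],(1,0)),([430,303,60],(0,1))):
        print(p,ctrl.solve_ik(p,Rdown(sg*yy[0],sg*yy[1])))
print(optics.camera_params('wrist')['T_tool_cam'])
E
```

```text
t 0.15 pos [193.  541.1 255.4] F [ 0.   0.1 -0.6] w 85.3
[[-0.94  0.34 -0.  ]
 [ 0.34  0.94 -0.  ]
 [ 0.   -0.   -1.  ]]
1 [-3.79498237e-02  1.58227855e-01  1.52800161e+00 -4.44089210e-16
  1.45536319e+00  2.09050176e-01]
[459, -326, 200] [-7.71281085e-01  2.33347378e-01  1.63040813e+00 -4.44089210e-16
  1.27783715e+00 -7.71281085e-01]
[430, 303, 150] [ 4.49229782e-01  2.18311541e-01  1.76356455e+00 -4.44089210e-16
  1.15971657e+00  4.49229782e-01]
[430, 303, 60] [ 4.49229782e-01  3.55231768e-01  1.81148891e+00 -4.44089210e-16
  9.74871972e-01 -1.12156655e+00]
-1 None
[459, -326, 200] [-7.71281085e-01  2.33347378e-01  1.63040813e+00 -4.44089210e-16
  1.27783715e+00  2.37031157e+00]
[430, 303, 150] [ 4.49229782e-01  2.18311541e-01  1.76356455e+00 -4.44089210e-16
  1.15971657e+00 -2.69236287e+00]
[430, 303, 60] [ 4.49229782e-01  3.55231768e-01  1.81148891e+00 -4.44089210e-16
  9.74871972e-01  2.02002611e+00]
[[-3.73769811e-04 -9.65752476e-01 -2.59464862e-01  6.67262900e+01]
 [ 9.99999928e-01 -3.42234008e-04 -1.66714072e-04  2.42299967e-01]
 [ 7.22068282e-05 -2.59464906e-01  9.65752534e-01 -1.17764400e+02]
 [ 0.00000000e+00  0.00000000e+00  0.00000000e+00  1.00000000e+00]]
```

```bash
python3 - <<'E'
from h import *
ya=-0.247
R=Rdown(np.cos(ya),np.sin(ya))
ctrl.move_ptp([560,66,300],R);st()
c,im,d=shot('w1');st()
E
```

```text
t 2.31 pos [559.8  67.  299.9] F [-1.1 -0.5 -0.5] w 85.4
t 2.36 pos [559.8  67.  299.9] F [-0.4 -0.1  0.3] w 85.8
```

View pics/w1.png

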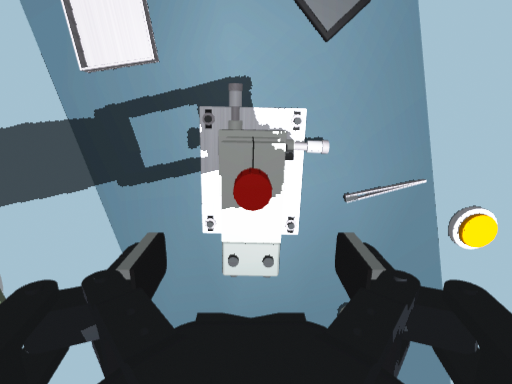

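The wrist view shows the cap at (253,189). The press is nearly square to the image, and the tray is at top left (110,30).

```bash
python3 - <<'E'
from h import cloud,onz
import numpy as np,cv2
D=np.load('pics/w1.npz');c=(D['K'],D['R'],D['o']);im=D['im'];P=cloud(c,D['d'])
h=cv2.cvtColor(im,cv2.COLOR_RGB2HSV);m=((h[...,0]<8)|(h[...,0]>172))&(h[...,1]>150)&(h[...,2]>60)
m[:, :200]=0;m[:,310:]=0
z=P[m][:,2];print('z',np.percentile(z,[5,50,95]).round(1))
mt=m&(P[...,2]>np.median(z)-4)
cn=max(cv2.findContours(mt.astype(np.uint8),0,1)[0],key=cv2.contourArea)
pw=np.array([onz(c,u,v,182)[:2] for u,v in cn[:,0]],np.float32)
print(cv2.fitEllipse(pw),cv2.minEnclosingCircle(pw),np.median(P[mt],0))
cn=max(cv2.findContours(m.astype(np.uint8),0,1)[0],key=cv2.contourArea)
pw=np.array([onz(c,u,v,182)[:2] for u,v in cn[:,0]],np.float32);print('all',cv2.fitEllipse(pw))
# column top face z=154 & plate
w=im.min(2)
# press plate edges
pl=(np.abs(P[...,2]-np.median(P[215:230,208:215,2]))<5)&(w>120);pl[:,:195]=0;pl[:,312:]=0
print('platez',np.median(P[215:230,208:215,2]))
# upper arm outline from depth
ua=(P[...,2]>146)&(P[...,2]<170);ua[:,:205]=0;ua[:,305:]=0;ua[285:]=0
cn=max(cv2.findContours(ua.astype(np.uint8),0,1)[0],key=cv2.contourArea)
pw=np.array([onz(c,u,v,154)[:2] for u,v in cn[:,0]],np.float32);print('upperarm+col',cv2.minAreaRect(pw))
E
```

```text
z [169.5 182.  183.2]
((560.5107421875, 68.13041687011719), (32.28919219970703, 33.053955078125), 147.54676818847656) ((560.3632202148438, 68.29322814941406), 16.95988655090332) [560.6508284   68.55353004 182.06106084]
all ((560.7186889648438, 69.66036987304688), (32.446895599365234, 36.715843200683594), 165.61415100097656)
platez 12.05017235213802
upperarm+col ((556.0975952148438, 37.83906555175781), (141.2135009765625, 67.5626220703125), 74.36727905273438)
```

```bash
python3 - <<'E'
from h import *
ya=-0.265
R=Rdown(np.cos(ya),np.sin(ya))
ctrl.gripper_to(64,force=25)
ctrl.move_l([560.5,68.2,215],R,vel=150)
hit=ctrl.move_l([560.5,68.2,183],R,vel=50,threshold=6);print(hit);st()
ctrl.gripper_to(20,force=25);st()
ctrl.hold(0.1)
s=st();p=np.array(s['eef_pos'])
ctrl.move_l([p[0],p[1],265],R,vel=90);st()
shot('w2');shot('s2','scene');st()
E
```

```text
False
t 4.22 pos [560.6  68.2 183. ] F [0.2 0.7 0.3] w 63.9
t 4.59 pos [560.9  68.2 183.6] F [0.5 0.1 3.2] w 33.8
t 4.69 pos [560.9  68.2 183.6] F [-0.7 -0.2  3.3] w 33.8
t 5.75 pos [560.3  68.2 264.1] F [ 0.1 -0.3 -0.4] w 33.7
t 5.85 pos [560.3  68.2 263.9] F [-0.5 -0.7 -0. ] w 34.0
```

View pics/w2.png

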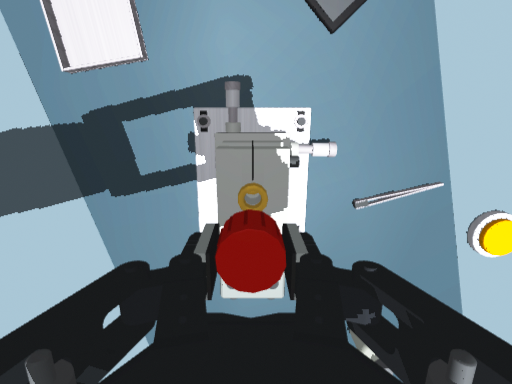

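The cap is held in the jaws at (250,250), and the bronze rim is exposed at (253,198).

```bash
python3 - <<'E'
from h import cloud,onz
import numpy as np,cv2
D=np.load('pics/w2.npz');c=(D['K'],D['R'],D['o']);im=D['im'];P=cloud(c,D['d'])
h=cv2.cvtColor(im,cv2.COLOR_RGB2HSV);m=(h[...,0]>12)&(h[...,0]<28)&(h[...,1]>110);m[:170]=0;m[225:]=0;m[:,225:]&=True;m[:,:225]=0;m[:,285:]=0
print('z',np.percentile(P[m][:,2],[10,50,90]))
cn=max(cv2.findContours(m.astype(np.uint8),0,1)[0],key=cv2.contourArea);print(cv2.boundingRect(cn))
pw=np.array([onz(c,u,v,164)[:2] for u,v in cn[:,0]],np.float32);print(cv2.fitEllipse(pw))
# tray
w=im.min(2)
E
python3 - <<'E'
from h import *
import numpy as np
R=Rdown(-0.09,1.)
print(ctrl.solve_ik([430,302,150],R))
ctrl.move_ptp([430,302,150],R);st()
shot('w3')
E
```

```text
z [159.16579413 163.65958674 164.84759332]
(238, 183, 30, 28)
((560.7938842773438, 69.1251220703125), (23.020845413208008, 24.075429916381836), 76.89045715332031)
[ 4.47492202e-01  2.17170392e-01  1.76497254e+00 -4.44089210e-16
  1.15944972e+00 -1.21306230e+00]
t 7.15 pos [430.6 301.8 150.3] F [-0.5 -0.7 -1. ] w 33.8
```

View pics/w3.png

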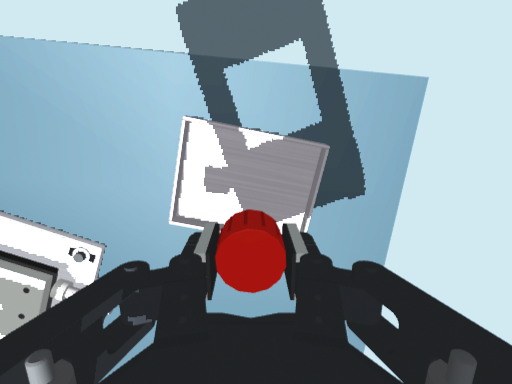

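```bash
python3 - <<'E'
from h import onz
import numpy as np
D=np.load('pics/w3.npz');c=(D['K'],D['R'],D['o'])
A,B,C=[onz(c,*p,20)[:2] for p in((184,116),(329,146),(170,222))]
print(A,B,C,np.linalg.norm(A-B),np.linalg.norm(A-C),(B+C)/2,(B-A)/np.linalg.norm(B-A))
E
```

```text
[371.1370185  240.66876952] [385.35466866 367.3801131 ] [468.61091519 230.21135334] 127.50649460823895 98.0332499193058 [426.98279193 298.79573322] [0.1115053  0.99376384]
```

Size check: 127x98 mm outside (about 130x100), so this is the smaller tray. Its centre is (427,299). I lower the cap there.

```bash
python3 - <<'E'
from h import *
R=Rdown(0.11,.994)
ctrl.move_l([427,299,70],R,vel=120)
ctrl.move_l([427,299,40],R,vel=60)
hit=ctrl.move_l([427,299,29],R,vel=20,threshold=3);print(hit);s=st()
ctrl.gripper_to(46);st()
p=s['eef_pos']
ctrl.move_l([427,299,110],R,vel=120)
st();shot('w4')
E
```

```text
True
t 9.1 pos [427.4 299.2  32.6] F [ 0.8 -0.   4. ] w 33.7
t 9.38 pos [426.3 298.7  31.6] F [ 0.  -0.1  0.3] w 46.0
t 10.18 pos [426.4 298.7 109.4] F [-0.3 -0.8 -0. ] w 46.2
```

View pics/w4.png

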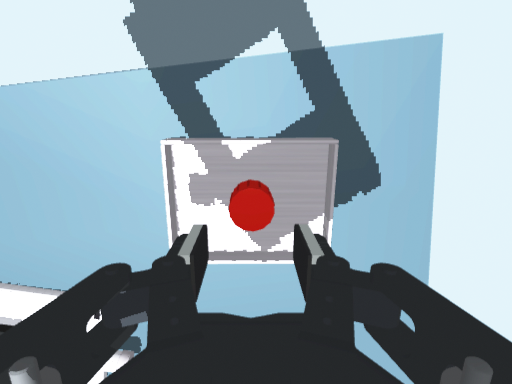

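The cap stands closed top up inside the tray at (252,205), released. Next, the rod.

```bash
python3 - <<'E'
from h import *
R=Rdown(1,-0.04)
ctrl.move_l([427,299,250],vel=200)
ctrl.move_ptp([459,-326,270],R);st()
shot('w5');st()
E
```

```text
t 13.31 pos [ 459.5 -325.1  269.9] F [ 0.3 -0.4  1.1] w 45.9
t 13.36 pos [ 459.5 -325.1  270. ] F [-0.3  0.2 -0.8] w 45.9
```

View pics/w5.png

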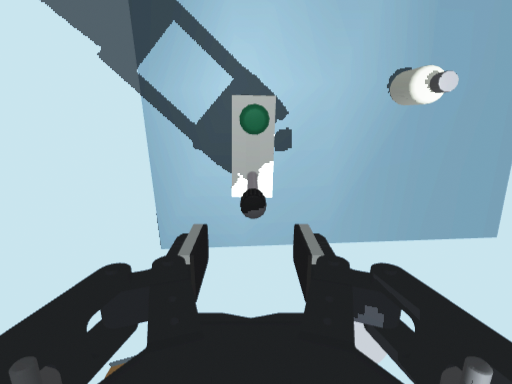

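The black head is at (253,203) and the green driver at (254,119). The stand is square to the jaws.

```bash
python3 - <<'E'
from h import cloud,onz
import numpy as np,cv2
D=np.load('pics/w5.npz');c=(D['K'],D['R'],D['o']);im=D['im'];P=cloud(c,D['d'])
m=(im.max(2)<75);m[:185]=0;m[222:]=0;m[:,:235]=0;m[:,272:]=0
print(np.percentile(P[m][:,2],[5,50,95]))
mt=(P[...,2]>150);mt[:185]=0;mt[222:]=0;mt[:,:235]=0;mt[:,272:]=0
for M in(m,mt):
    cn=max(cv2.findContours(M.astype(np.uint8),0,1)[0],key=cv2.contourArea);print(cv2.boundingRect(cn))
    pw=np.array([onz(c,u,v,158)[:2] for u,v in cn[:,0]],np.float32);print(cv2.fitEllipse(pw))
q=(P[...,2]>130);q[:100]=0;q[140:]=0;q[:,:230]=0;q[:,280:]=0;print('drv',np.median(P[q],0))
# stand top rect
E
```

```text
[143.99605327 157.71834678 158.91185502]
(240, 188, 26, 30)
((460.0392150878906, -332.6163024902344), (20.85823631286621, 25.87974739074707), 179.42630004882812)
(240, 192, 27, 27)
((460.29339599609375, -334.1900939941406), (21.79793930053711, 22.6656436920166), 176.22708129882812)
drv [ 463.77069282 -262.71611429  141.39264394]
```

```bash
python3 - <<'E'
from h import *
R=Rdown(1,-0.04)
ctrl.move_l([460.3,-334.2,200],R,vel=120)
hit=ctrl.move_l([460.3,-334.2,152],R,vel=50,threshold=6);print(hit);st()
ctrl.gripper_to(10,force=60);st()
ctrl.hold(0.1);s=st()
p=np.array(s['eef_pos'])
ctrl.move_l([p[0],p[1],225],R,vel=60,threshold=15);st()
ctrl.move_l([p[0],p[1],330],R,vel=120);st()
shot('w6');shot('s6','scene')
E
```

```text
False
t 15.2 pos [ 460.6 -334.4  152.4] F [-0.1  0.3 -0.1] w 46.0
t 15.55 pos [ 460.5 -334.5  152.6] F [-0.3 -0.   2.2] w 19.9
t 15.65 pos [ 460.5 -334.5  152.6] F [-0.4  0.6  3.2] w 20.6
t 17.02 pos [ 460.3 -334.2  224.3] F [-0.3  0.6 -1.8] w 20.3
t 18.04 pos [ 460.1 -334.1  328.8] F [ 0.4 -0.4 -2. ] w 20.5
```

View pics/w6.png

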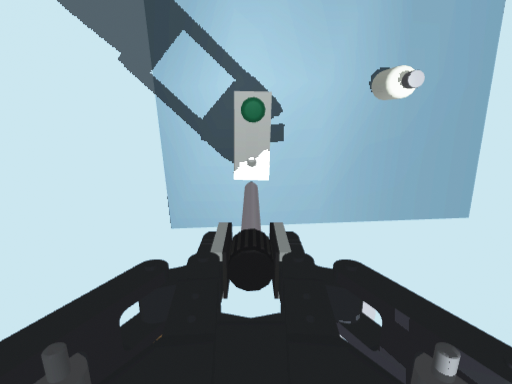

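View pics/s6.png

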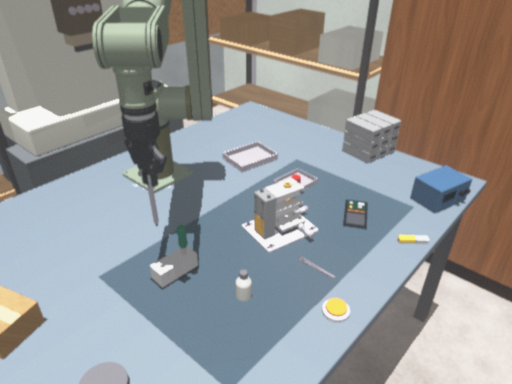

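The rod is held upright, with its tip at (251,183) in the wrist view and the head at (250,258). The driver is undisturbed in the stand. Next I carry the rod over the press and compare tip and bore.

```bash
python3 - <<'E'
from h import *
ya=-0.27
R=Rdown(np.cos(ya),np.sin(ya))
ctrl.move_ptp([560.8,69.,345],R)
ctrl.move_l([560.8,69,327],R,vel=60)
ctrl.hold(0.2);st()
c,im,d=shot('w7')
save('w7c',cv2.resize(im[120:260,170:330],None,fx=4,fy=4,interpolation=cv2.INTER_CUBIC))
shot('s7','scene');st()
E
```

```text
t 20.32 pos [561.   69.  327.4] F [ 0.4  0.4 -1.5] w 20.0
t 20.43 pos [561.   69.  327.4] F [ 0.6  0.3 -1. ] w 20.2
```

View pics/w7c.png

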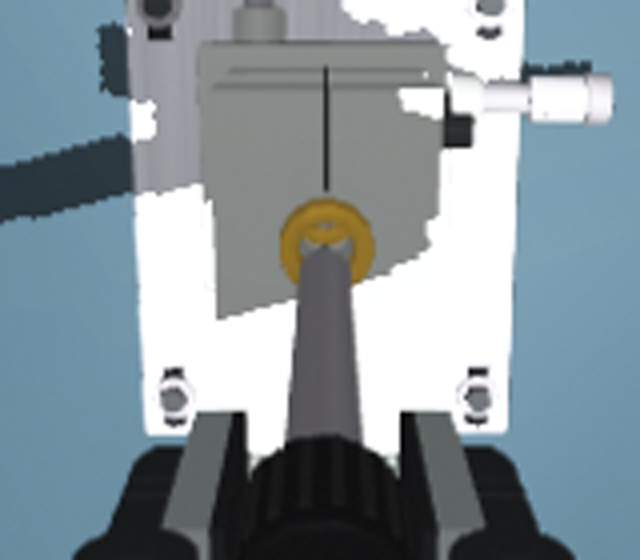

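```bash
python3 - <<'E'
from h import *
D=np.load('pics/w7.npz');c=(D['K'],D['R'],D['o']);K,R,o=c;im=D['im'];P=cloud(c,D['d'])
s=sensors.read_state();T=np.array(s['eef_pos']);RR=np.array(s['eef_rot']);print(RR.round(4))
def proj(X): x=R.T@(X-o);x=K@x;return x[:2]/x[2]
for dz in(6,18.6,100,130.6,138.6,144.6):print(dz,proj(T+RR[:,2]*dz).round(1))
print('tip obs on z=182.8',onz(c,251.25,181.25,182.8))
h=cv2.cvtColor(im,cv2.COLOR_RGB2HSV);m=(h[...,0]>12)&(h[...,0]<28)&(h[...,1]>110);m[:155]=0;m[205:]=0;m[:,:230]=0;m[:,275:]=0
cn=max(cv2.findContours(m.astype(np.uint8),0,1)[0],key=cv2.contourArea);print(cv2.boundingRect(cn))
pts=cn[:,0]; pw=np.array([onz(c,u,v,164)[:2] for u,v in pts]);
# keep far/outer contour points; robust circle with r=12.5
from scipy.optimize import least_squares
c0=np.array([560.8,69.]);r0=np.linalg.norm(pw-c0,axis=1);pp=pw[(r0>10)];
f=least_squares(lambda x:np.linalg.norm(pp-x[:2],axis=1)-x[2],[560.8,69,12.5],loss='soft_l1',f_scale=.3);print('rim',f.x,len(pp))
# shank edges per row
g=cv2.cvtColor(im,cv2.COLOR_RGB2GRAY)
ya=-0.27;ex=np.array([np.cos(ya),np.sin(ya)]);ey=np.array([-np.sin(ya),np.cos(ya)])
print('rim-TCP in press xy',(f.x[:2]-T[:2])@ex,(f.x[:2]-T[:2])@ey)
for v in(190,200,210,220):
    row=im[v].astype(int);print(v,[tuple(row[u]) for u in range(238,268,1)][::3])
E
```

```text
[[ 2.667e-01  9.638e-01  7.000e-04]
 [ 9.638e-01 -2.667e-01 -0.000e+00]
 [ 2.000e-04  7.000e-04 -1.000e+00]]
6 [252.5 255. ]
18.6 [252.3 243.4]
100 [251.7 198.6]
130.6 [251.6 188.8]
138.6 [251.6 186.6]
144.6 [251.6 185. ]
tip obs on z=182.8 [561.79700602  72.7117281  182.8       ]
(240, 170, 24, 21)
rim [560.55047283  68.50541536  11.69577073] 56
rim-TCP in press xy -0.2716059533790353 -0.6287967126769092
190 [(np.int64(134), np.int64(138), np.int64(136)), (np.int64(134), np.int64(138), np.int64(134)), (np.int64(111), np.int64(95), np.int64(64)), (np.int64(88), np.int64(87), np.int64(91)), (np.int64(87), np.int64(87), np.int64(91)), (np.int64(93), np.int64(93), np.int64(98)), (np.int64(88), np.int64(86), np.int64(91)), (np.int64(135), np.int64(114), np.int64(66)), (np.int64(252), np.int64(252), np.int64(252)), (np.int64(254), np.int64(255), np.int64(255))]
200 [(np.int64(254), np.int64(254), np.int64(254)), (np.int64(254), np.int64(254), np.int64(254)), (np.int64(88), np.int64(85), np.int64(91)), (np.int64(89), np.int64(87), np.int64(93)), (np.int64(90), np.int64(87), np.int64(93)), 
[... 448 characters left out ...]
int64(92)), (np.int64(94), np.int64(93), np.int64(97)), (np.int64(89), np.int64(86), np.int64(91)), (np.int64(208), np.int64(210), np.int64(210)), (np.int64(254), np.int64(254), np.int64(254)), (np.int64(254), np.int64(254), np.int64(254))]
220 [(np.int64(254), np.int64(254), np.int64(254)), (np.int64(253), np.int64(253), np.int64(253)), (np.int64(87), np.int64(85), np.int64(89)), (np.int64(90), np.int64(87), np.int64(93)), (np.int64(90), np.int64(87), np.int64(93)), (np.int64(95), np.int64(92), np.int64(98)), (np.int64(90), np.int64(89), np.int64(93)), (np.int64(115), np.int64(114), np.int64(118)), (np.int64(254), np.int64(254), np.int64(254)), (np.int64(254), np.int64(254), np.int64(254))]
```

```bash
python3 - <<'E'
from h import *
im=np.load('pics/w7.npz')['im'];save('w7d',cv2.resize(im[162:212,225:279],None,fx=12,fy=12,interpolation=cv2.INTER_NEAREST))
im=np.load('pics/s7.npz')['im'];save('s7d',cv2.resize(im[90:240,230:340],None,fx=4,fy=4,interpolation=cv2.INTER_CUBIC))
E
```

```text
(no output)
```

View pics/w7d.png

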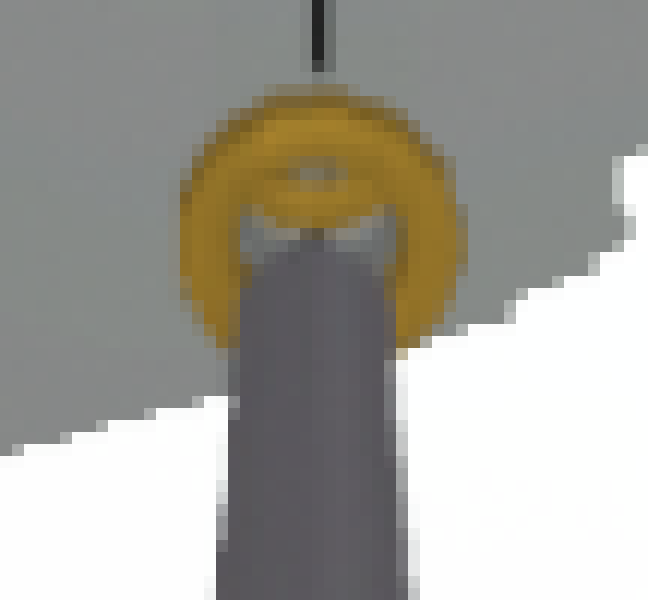

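View pics/s7d.png

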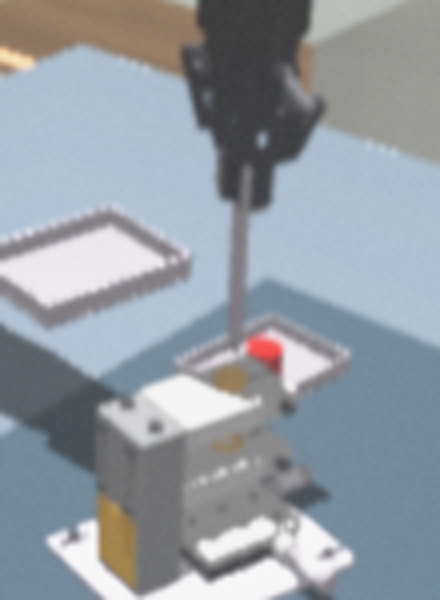

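```bash
python3 - <<'E'
from h import *
D=np.load('pics/w7.npz');c=(D['K'],D['R'],D['o']);K,R,o=c
s=sensors.read_state();T=np.array(s['eef_pos']);RR=np.array(s['eef_rot'])
def proj(X): x=R.T@(X-o);x=K@x;return x[:2]/x[2]
a=np.linspace(0,2*np.pi,37)
for tilt in(0,0.02,-0.02,-.04):   # rotation about tool y: foot moves in tool x
  ax=RR[:,2]*np.cos(tilt)+RR[:,0]*np.sin(tilt);ex=RR[:,0]*np.cos(tilt)-RR[:,2]*np.sin(tilt)
  for d,r in((130.6,6),(138.6,3.5),(138.6,3),(144.6,3)):
    q=np.array([proj(T+RR[:,2]*6+ax*(d-6)+r*(np.cos(t)*ex+np.sin(t)*RR[:,1])) for t in a]);print(tilt,d,r,'top v',q[:,1].min().round(1),'bot',q[:,1].max().round(1),'u',q[:,0].min().round(1),q[:,0].max().round(1))
q=np.array([proj(np.array([560.7,69,164.])+12.5*np.array([np.cos(t),np.sin(t),0])) for t in a]);print('rim',q.min(0),q.max(0))
E
```

```text
0 130.6 6 top v 182.4 bot 195.1 u 245.0 258.2
0 138.6 3.5 top v 183.0 bot 190.2 u 247.8 255.3
0 138.6 3 top v 183.5 bot 189.7 u 248.4 254.8
0 144.6 3 top v 182.0 bot 188.1 u 248.4 254.7
0.02 130.6 6 top v 179.7 bot 192.5 u 245.0 258.2
0.02 138.6 3.5 top v 180.2 bot 187.5 u 247.8 255.3
0.02 138.6 3 top v 180.7 bot 187.0 u 248.4 254.8
0.02 144.6 3 top v 179.2 bot 185.3 u 248.4 254.7
-0.02 130.6 6 top v 185.0 bot 197.8 u 245.0 258.2
-0.02 138.6 3.5 top v 185.7 bot 193.0 u 247.8 255.3
-0.02 138.6 3 top v 186.2 bot 192.4 u 248.4 254.8
-0.02 144.6 3 top v 184.8 bot 190.9 u 248.4 254.7
-0.04 130.6 6 top v 187.7 bot 200.4 u 245.0 258.2
-0.04 138.6 3.5 top v 188.5 bot 195.7 u 247.9 255.3
-0.04 138.6 3 top v 189.0 bot 195.2 u 248.4 254.8
-0.04 144.6 3 top v 187.6 bot 193.7 u 248.4 254.7
rim [238.92240462 168.67130791] [263.3235918  192.43371174]
```

Tip and rim agree within about 0.5 mm in the wrist view, and the rod is upright. I descend slowly with a force guard.

```bash
cat >> h.py <<'E'
RI=Rdown(np.cos(-0.27),np.sin(-0.27))
def down(x,y,zs,vel=30,th=5):
    for z in zs:
        hit=ctrl.move_l([x,y,z],RI,vel=vel,threshold=th);s=st();print(hit,np.round(s['wrist_torque'],2))
        if hit:return True
    return False
E
python3 - <<'E'
from h import *
print(down(560.94,68.75,[311,303,295,280]))
c,im,d=shot('w8');save('w8c',cv2.resize(im[120:260,170:330],None,fx=4,fy=4,interpolation=cv2.INTER_CUBIC))
E
```

```text
t 21.11 pos [560.9  68.8 310.9] F [ 0.3 -0.3 -1.2] w 20.3
False [ 0.04 -0.   -0.01]
t 21.52 pos [560.7  68.8 302.6] F [ 0.5 -0.3 -2.2] w 20.1
False [ 0.03 -0.05  0.02]
t 21.94 pos [560.8  68.6 294.6] F [-0.1 -0.1 -2.3] w 20.2
False [-0.12 -0.05  0.05]
t 22.59 pos [560.8  68.7 279.7] F [ 0.9 -1.6 -2.5] w 20.3
False [-0.29 -0.07 -0.  ]
False
```

View pics/w8c.png

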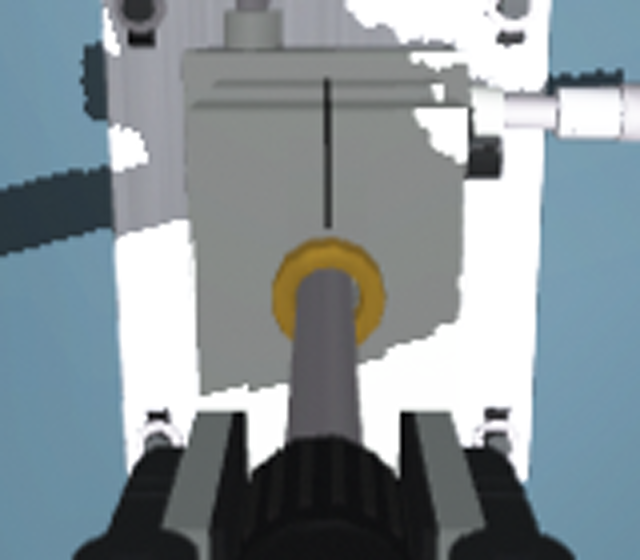

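The shank is inside the upper bushing. It touches the wall lightly on the +y side, and a gap shows on the +x side. I centre it a little using force and sight.

```bash
python3 - <<'E'
from h import *
ex=RI[:2,1];ey=RI[:2,0]
p=np.array([560.94,68.75])
for dx,dy in((.4,-.4),(.4,-.8),(.4,-1.2)):
    q=p+ex*dx+ey*dy
    ctrl.move_l([*q,280],RI,vel=10);ctrl.hold(.1)
    F=[];M=[]
    for _ in range(6):
        ctrl.hold(.02);s=sensors.read_state();F.append(s['force']);M.append(s['wrist_torque'])
    print(dx,dy,q,np.round(s['eef_pos'],1),np.mean(F,0).round(2),np.mean(M,0).round(3))
print(s['t'])
E
```

```text
0.4 -0.4 [561.21881578  68.25779907] [561.1  68.3 280. ] [-0.08 -0.49 -1.69] [-0.143  0.061  0.006]
0.4 -0.8 [561.11212321  67.87229071] [561.1  67.9 280. ] [-0.63 -0.22 -1.82] [-0.058  0.052  0.008]
0.4 -1.2 [561.00543063  67.48678235] [561.   67.5 280. ] [ 0.24  0.09 -1.9 ] [ 0.018  0.015 -0.022]
23.9917
```

```bash
python3 - <<'E'
from h import *
x,y=561.0,67.45
print(down(x,y,[265,254,247],vel=25,th=6))
E
```

```text
t 24.74 pos [561.1  67.5 265. ] F [-0.5  0.7 -1.7] w 20.2
False [-0.   -0.01 -0.03]
t 25.33 pos [560.9  67.4 253.8] F [-1.1  0.6 -1.1] w 20.6
False [ 0.02 -0.04  0.01]
t 25.77 pos [560.8  67.4 246.7] F [-0.5  0.7 -1.6] w 20.4
False [-0.01 -0.01 -0.05]
False
```

```bash
python3 - <<'E'
from h import *
x,y=561.0,67.45
print(down(x,y,[241,236,230,218,206.5],vel=20,th=6))
c,im,d=shot('w9');shot('s9','scene');save('w9c',cv2.resize(im[120:300,150:350],None,fx=3.5,fy=3.2,interpolation=cv2.INTER_CUBIC))
save('s9c',cv2.resize(np.load('pics/s9.npz')['im'][100:250,225:345],None,fx=4,fy=4,interpolation=cv2.INTER_CUBIC))
E
```

```text
t 26.22 pos [560.9  67.5 240.8] F [-0.2 -0.4 -1.7] w 20.2
False [ 0.   -0.04 -0.06]
t 26.62 pos [560.9  67.4 235.7] F [-0.1 -0.3 -1.9] w 20.1
False [-0.01  0.08 -0.01]
t 27.07 pos [560.8  67.4 229.7] F [-0.5  0.1 -1.6] w 20.1
False [ 0.05 -0.03 -0.01]
t 27.82 pos [561.1  67.4 218. ] F [-0.2 -0.1 -1.2] w 20.1
False [0.01 0.05 0.  ]
t 28.54 pos [561.   67.5 206.5] F [-1.   0.9 -1.5] w 20.6
False [0.04 0.01 0.06]
False
```

View pics/w9c.png

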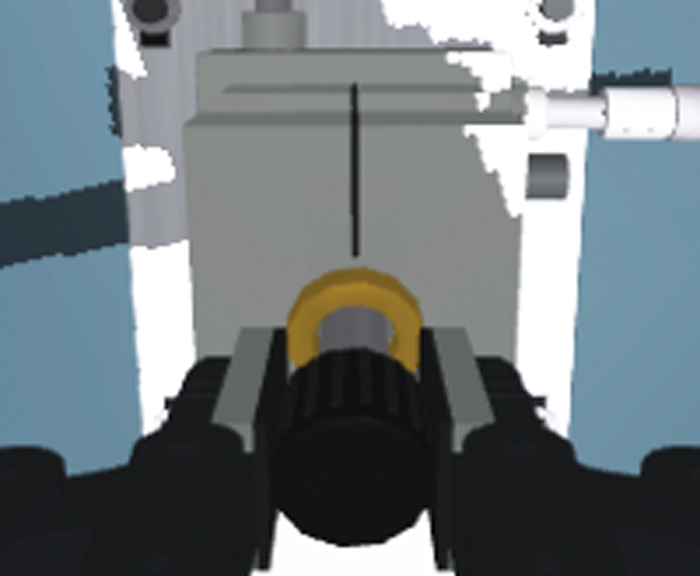

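View pics/s9c.png

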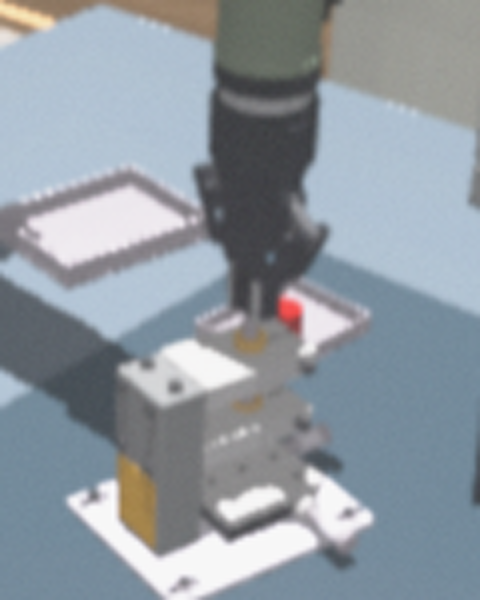

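The rod is through the upper bushing and there was no resistance on the way down. I check its height from the head's depth, and that the other objects haven't moved.

```bash
python3 - <<'E'
from h import *
D=np.load('pics/w9.npz');c=(D['K'],D['R'],D['o']);P=cloud(c,D['d'])
q=P[255:280,240:262];print('head top z',np.percentile(q[...,2],[10,50,90]).round(1))
ctrl.hold(0.3);st()
A=np.load('pics/scene0.npz')['im'].astype(int);B=np.load('pics/s9.npz')['im'].astype(int)
df=np.abs(A-B).max(2)
for n,(u,v) in dict(handset=(356,213),tweezers=(317,267),bottle=(243,286),driver=(182,240)).items():print(n,np.median(df[v-18:v+18,u-18:u+18]),(df[v-18:v+18,u-18:u+18]>60).mean())
save('s9d',cv2.resize(B[195:305,150:260].astype(np.uint8),None,fx=4,fy=4))
E
```

```text
head top z [211.2 211.9 212.6]
t 28.94 pos [561.   67.5 206.6] F [ 0.3 -0.  -0.9] w 20.4
handset 5.0 0.0
tweezers 6.0 0.0
bottle 6.0 0.0
driver 6.0 0.0
```

View pics/s9d.png

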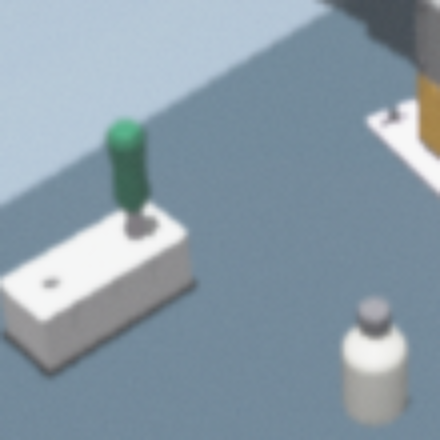

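The head top is at 211.9 mm, so the foot is at about 62 mm. That is 20 mm below the lower arm and 22 mm above the stage. The driver is still in the stand and the bottle is unchanged, so I hand the job in.

```bash
python3 - <<'E'
from h import *
ctrl.finish_job();st()
E
```

```text
the job is handed in; nothing more can be done
the job is handed in; nothing more can be done
```

The cap is in the smaller tray, and the guide rod is held upright through both bushings. I handed the job in at about 29 s of the 67 s allowed; no verdict is reported.

- **Cap:** I lifted it off the bushing and set it down near the middle of the tray. The wrist view after release showed it closed top up and free of the jaws.
- **Rod:** The only wall contact I measured was about 2 N in the upper bushing, which I removed by shifting the rod about 1 mm. It then went through the lower bushing with nothing above sensor noise.
- **Final height:** The head top measured 211.9 mm. That puts the lower end at about 62 mm, which is 20 mm below the lower arm and 22 mm above the stage table. The stud itself was not visible in any view, so this height is worked out from the head.
- **Other objects:** The handset, tweezers, bottle and nut driver look unchanged between the first and last scene pictures.
- **Disagreement:** Centring by force put the axis about 1.2 mm from the camera estimate. That is within the 2 mm calibration, and I used the force result.

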